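# Stow a stopper in a push-latch parts box

## Task

Put the tall slim stopper away in the larger of the two lidded parts boxes: press the hatch once so that it springs open, put the stopper inside, then push the hatch back down until it latches and stays shut.

Things in the scene. Friction and masses are not known exactly. Their poses are not given: they have to be found in the camera images.
- stopper_mid (a point): Centre, half-way up, of the loose white plastic stopper: 46 mm tall, about 40 g, standing upright on its head (a disc 34 mm across, 10 mm high) with a slim round shank above, tapering from 22 to 18 mm across; grip the shank. z points up. Not the squat white bung (26 mm tall, 42 mm across) in line with it.
- hatch (a joint): Angle (rad) of the hatch, the larger box's white lid: 0 latched shut and level, growing as it swings up. Press it beyond shut (to about -0.05; hard stop -0.06) and let go: if it was latched, a spring swings it up to 1.3 and keeps it there, in about 1.5 s; if it was open, it latches at 0. The push takes 2 to 5 N near the front. To shut it, swing it over from behind its upper face, then down.
- hatch_press (a point): The round grey thumb mark on the lid's upper face, on its mid-line, 140 mm from the hinge line, 38 mm from the front edge; turns with the lid. x points from the front to the hinge, z out of the upper face. Latched, it is 100 mm above the table; pressed, it goes down 8 mm to the stop. The lid is 182 x 144 x 8 mm with a 13 mm skirt; a striker hangs 31 mm below it, 150 mm from the hinge.
- box_in (a point): Point on the larger box's inner floor, 5 mm above the table, a clear spot for the stopper. The grey box is fixed, 170 (x) x 130 (y) x 80 mm. x points level from its front (robot side) to the hinge, z up. Hinge line: 121 mm along +x, 87 mm up. Inner walls 44 mm in front, 60 mm to each side; latch block (46 wide, 55 high) 25 mm in front. The open lid and striker stay 48 mm behind (+x).
Not all that is in view belongs to the job. What is shaped like the part that bears hatch but blue is not meant. Leave any turquoise look-alike of the part that bears stopper_mid alone.

How it is judged:
On the way, in this order (a step that is already met when the one before it is completed fails the run):
1. the hatch has sprung open (value of joint hatch above 1 rad), for 0.2 s.
2. the stopper is inside the larger box while its hatch is open (x of stopper_mid in the frame of box_in between -0.045 and 0.12 m and y of stopper_mid in the frame of box_in between -0.065 and 0.065 m and z of stopper_mid in the frame of box_in between 0 and 0.06 m and value of joint hatch above 0.6 rad), for 0.2 s.
At the end, for the whole second after the job is handed in: The stopper lies anywhere inside the larger box (any way up, below the lid) and the hatch is latched shut: within 0.03 rad of level, still, and staying so by itself (x of stopper_mid in the frame of box_in between -0.045 and 0.12 m and y of stopper_mid in the frame of box_in between -0.065 and 0.065 m and z of stopper_mid in the frame of box_in between 0 and 0.06 m and value of joint hatch between -0.03 and 0.03 rad and velocity of joint hatch between -0.05 and 0.05 rad/s); the robot touches nothing.
It also fails if it takes over 64 s, if anything falls off the work surface, if the arm or the gripper's body presses on something with over 40 N, if the wrist force passes 120 N, or if a joint passes its speed limit or range.

## Robot

A 6-joint arm with a two-finger parallel gripper is mounted at the origin on the work surface. World frame = base frame: x ahead of the robot, y to its left, z up, the work surface at z = 0. Lengths are in m, angles in rad, forces in N, time in s.
With the tool pointing down it reaches from about 0.35 to 0.975 m from the base axis. Payload 4.9 kg.
Tool frame: the origin (TCP) lies midway between the tips of the shut fingers; the grasp point (between the pads) lies 19 mm behind it; x points along the fingers, y is the direction in which the jaws open and shut, and the axes are right-handed (so a half turn about x gives the same grasp; the last joint's range is limited). The gripper opens to 85 mm and grips with 20 to 120 N. Pads are 22 mm wide; open, the fingers measure 114 mm over their backs; the gripper's body (76 mm by 85 mm) begins 54 mm behind the grasp point. The pads swing forward as they close: fully open they stand 13 mm farther back than shut.
Start: joints at [-1.26, 0.053, 1.613, -0, 1.476, -0.119], TCP at [0.26, -0.568, 0.231] pointing down, gripper open.
Joint ranges: [-3.01, 3.01], [-1.01, 2.22], [0.06, 2.58], [-1.02, 4.17], [0.09, 2.62], [-3.14, 3.14]. Speed limits (rad/s): [2.57, 2.57, 3.14, 3.14, 3.14, 3.14].

## Interface

Orientations are given as a 3x3 rotation matrix whose columns are the frame's x, y, z axes.
In Python, from plant import robot, imaging, sign_off gives the robot as it stands.
- The arm moves only by the shell command python3 -m inch 'ROWS'. ROWS is JSON, a list of rows, each a list of 7 numbers: the shift along the tool's x, y, z in cm, then the turn, a rotation vector about the tool's x, y, z in degrees, then the opening, from -1 (shut) to 1 (fully open). A call has 1 to 5 rows; each row is the pose to reach, as a shift and turn from the pose commanded when the call began, along the tool's axes at that moment; what a row does not reach only later rows make up. A row lasts 1/10 s, in which the tool goes at most 50 mm and 8.59 degrees, less where a joint would pass 70% of its speed; a pose out of reach is approached as far as the arm can. A call with a gripper value outside its range is refused whole. The fingers move at their own pace and stop on an object; the grip force is fixed at half the most. Time passes only in rows, so rows that repeat a pose let the fingers close. It gives the time, the measured TCP pose, the force and the opening at its end, in the units of the state.
- robot.read_state(): the state, without advancing time (a new reading comes with each control period).
- imaging.read_camera(name): name is "scene" or "top" or "wrist"; returns the picture (384x512x3 uint8, red, green, blue); there is no depth.
- imaging.get_calibration(name): a dict with "K" (3x3 intrinsics, pixels), "distortion" ([k1, k2, p1, p2, k3] as OpenCV has them; the pictures are not rectified), "cam_to_world" (4x4, takes a point from camera to world coordinates); the wrist camera has in their place "tool_from_camera" (4x4, takes a point from camera to tool coordinates, whose origin is the TCP and whose axes are the tool frame's). Camera axes: x right, y down, z forward; pixel columns grow to the right and rows downward; lengths in m; the calibration is good to about 2 mm. A picture is of the moment at which its call begins: read the wrist's pose just before it. get_calibration takes no time and is no camera call.
- sign_off(): hands the job in, once; it reports no verdict.
The state is a dict: "time_s": time; "q": joint angles; "joint_vel": joint speeds; "joint_efforts": joint torques, N m; "eef_pos": TCP position; "orientation": TCP orientation; "contact_force": force on the tool from outside, world axes, zero at the start; "torque": the same for the moment, N m; "width": finger opening in m.
Only numpy, scipy, OpenCV 4.12 (cv2) and the standard library are available. Lean on these libraries where they do the work, as an engineer would, in place of code of your own. Each camera call takes 0.05 s, during which the arm holds its last target. There are 200 camera calls.

## Working session

There is one attempt and no reset: what is moved stays moved. The work goes in short steps, Python scripts to look and compute and a shell command to move; the robot and the scene stay as the last step left them, time stands still between calls to the robot, and variables do not carry over. Pictures are saved under pics/ and viewed, about 8 in all and at most 12, crops included, and the job is handed in when it is done.

```bash
ls; mkdir -p pics; python3 - <<'E'
from plant import robot, imaging
import cv2, numpy as np
s=robot.read_state(); print(s['time_s'],s['eef_pos'],np.round(s['orientation'],3),s['width'])
for n in("top","scene"):
    im=imaging.read_camera(n); cv2.imwrite(f'pics/{n}0.png',im[:,:,::-1]); c=imaging.get_calibration(n); print(n,c)
print(imaging.get_calibration("wrist"))
a=cv2.imread('pics/top0.png');b=cv2.imread('pics/scene0.png')
E
```

```text
pics
0.0 [ 0.26024747 -0.56754837  0.23004916] [[-0.001  0.417 -0.909]
 [ 0.002 -0.909 -0.417]
 [-1.    -0.002 -0.   ]] 0.08563005212000645
top {'K': array([[416.32750661,   0.        , 258.28820644],
       [  0.        , 416.32750661, 188.6232133 ],
       [  0.        ,   0.        ,   1.        ]]), 'distortion': array([-0.07498587,  0.        ,  0.        ,  0.        ,  0.        ]), 'cam_to_world': array([[ 0.02774607, -0.99128775,  0.12875849,  0.44695883],
       [-0.99961386, -0.02732009,  0.00507372, -0.0926278 ],
       [-0.00151182, -0.12884955, -0.991663  ,  1.06564378],
       [ 0.        ,  0.        ,  0.        ,  1.        ]])}
scene {'K': array([[367.45187585,   0.        , 255.57539614],
       [  0.        , 367.45187585, 194.0202519 ],
       [  0.        ,   0.        ,   1.        ]]), 'distortion': array([-0.02631848,  0.        ,  0.        ,  0.        ,  0.        ]), 'cam_to_world': array([[-0.24869622,  0.6241299 , -0.74068351,  1.20881563],
       [ 0.96850775,  0.150803  , -0.19811911,  0.05884187],
       [-0.01195476, -0.76662919, -0.64197879,  0.63381192],
       [ 0.        ,  0.        ,  0.        ,  1.        ]])}
{'K': array([[340.22693161,   0.        , 254.54917397],
       [  0.        , 340.22693161, 194.0656567 ],
       [  0.        ,   0.        ,   1.        ]]), 'distortion': array([-0.01979379,  0.        ,  0.        ,  0.        ,  0.        ]), 'tool_from_camera': array([[ 7.20002520e-04, -2.71322878e-01,  9.62488118e-01,
        -1.43851303e-01],
       [ 9.99999643e-01,  6.21682885e-04, -5.72812757e-04,
         8.65932408e-04],
       [-4.42945184e-04,  9.62488187e-01,  2.71323229e-01,
        -6.91756322e-02],
       [ 0.00000000e+00,  0.00000000e+00,  0.00000000e+00,
         1.00000000e+00]])}
```

View pics/top0.png

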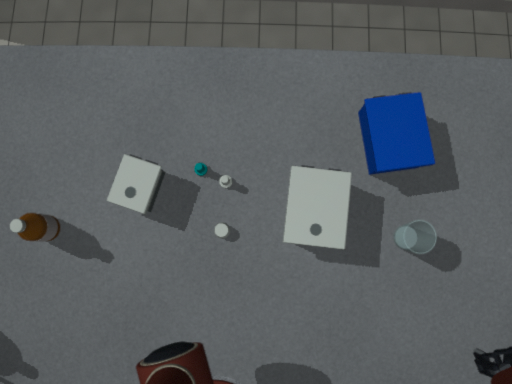

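View pics/scene0.png

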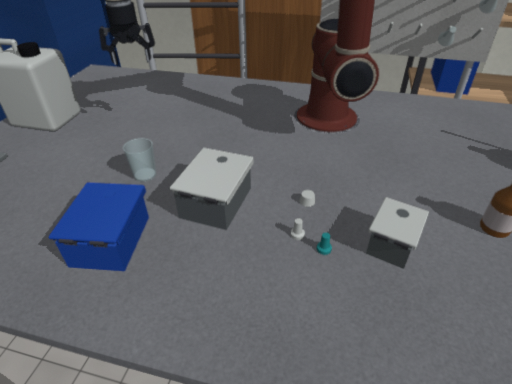

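Top view: the large white lid is centred at (318,208) with its thumb mark at (316,229). The tall white stopper is at (226,182), the bung at (221,230), and the turquoise look-alike at (200,169). The scene view agrees, with the stopper at (298,229) and the large lid at (213,175).

```bash
cat > h.py <<'E'
import cv2, numpy as np
from plant import robot, imaging
def ray(n,uv,T=None):
    c=imaging.get_calibration(n)
    if n=="wrist": T=T@c["tool_from_camera"]
    else: T=c["cam_to_world"]
    p=cv2.undistortPoints(np.array(uv,float).reshape(-1,1,2),c["K"],c["distortion"]).reshape(-1,2)
    return T[:3,3],(np.c_[p,np.ones(len(p))]@T[:3,:3].T)
def plane(n,uv,z,T=None):
    o,d=ray(n,uv,T); return o+d*((z-o[2])/d[:,2])[:,None]
def tool(s):
    T=np.eye(4);T[:3,:3]=s['orientation'];T[:3,3]=s['eef_pos'];return T
def togo(s,p):
    "shift in tool axes, cm"
    return np.round(100*np.array(s['orientation']).T@(np.array(p)-s['eef_pos']),2)
E
python3 - <<'E'
from h import *
im=cv2.imread('pics/top0.png'); hsv=cv2.cvtColor(im,cv2.COLOR_BGR2HSV)
m=((hsv[...,2]>140)&(hsv[...,1]<60)).astype(np.uint8)
cs,_=cv2.findContours(m,cv2.RETR_EXTERNAL,cv2.CHAIN_APPROX_NONE)
for c in cs:
    if 20<cv2.contourArea(c): 
        x,y,w,h=cv2.boundingRect(c)
        if 100<x<360 and 140<y<260:
            print(x,y,w,h,cv2.contourArea(c))
            if cv2.contourArea(c)>2000:
                b=cv2.boxPoints(cv2.minAreaRect(c)); P=plane("top",b,0.1); print(b,P.round(4),np.linalg.norm(np.diff(P,axis=0),axis=1), P.mean(0))
                roi=np.zeros_like(m); cv2.fillConvexPoly(roi,cv2.convexHull(c),1); roi=cv2.erode(roi,np.ones((5,5)))
                g=(roi>0)&(hsv[...,2]<150); ys,xs=np.nonzero(g); print("mark",len(xs),xs.mean(),ys.mean(),plane("top",[xs.mean(),ys.mean()],.1))
            else:
                M=cv2.moments(c); print(M['m10']/M['m00'],M['m01']/M['m00'],plane("top",[M['m10']/M['m00'],M['m01']/M['m00']],.023))
sc=cv2.imread('pics/scene0.png')
print("scene stopper",plane("scene",[298.5,229],.023))
a=cv2.resize(im[140:250,180:260],None,fx=4,fy=4,interpolation=2);b=cv2.resize(sc[180:260,270:350],None,fx=4,fy=4,interpolation=2)
b=cv2.copyMakeBorder(b,0,a.shape[0]-b.shape[0],0,0,0); cv2.imwrite('pics/crop.png',np.hstack([a,b]))
E
```

```text
215 224 13 13 117.5
220.80567375886523 229.7418439716312 [[0.476258   0.00339575 0.023     ]]
220 175 8 12 46.5
223.32616487455195 179.54480286738348 [[0.60308819 0.00192392 0.023     ]]
284 166 67 83 4497.5
[[282.94452 241.85121]
 [291.13873 165.37202]
 [351.83484 171.87517]
 [343.64062 248.35435]] [[ 0.4503 -0.1479  0.1   ]
 [ 0.6297 -0.1636  0.1   ]
 [ 0.6183 -0.3072  0.1   ]
 [ 0.4389 -0.2883  0.1   ]] [0.18011781 0.14413507 0.18034793] [ 0.53429511 -0.22675402  0.1       ]
mark 128 315.5078125 229.09375 [[ 0.48158088 -0.22267268  0.1       ]]
107 155 53 58 1825.0
133.20502283105023 183.36301369863014 [[0.5870673 0.2317117 0.023    ]]
scene stopper [[ 0.60320168 -0.00130909  0.023     ]]
```

View pics/crop.png

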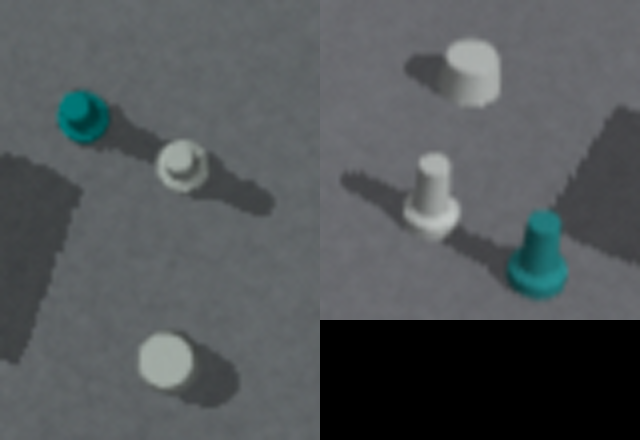

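The crop confirms the tall stopper: shank top at (224.8,179.3) and head at (225.8,181.3) in full-image pixels. The turquoise one sits about 65 mm away on its upper left. I'm heading for the thumb mark, turning so the jaws lie along the box's y.

```bash
python3 -m inch '[[0,-22.1,-34.5,30,0,0,-1],[0,-22.1,-34.5,30,0,0,-1],[0,-22.1,-34.5,30,0,0,-1],[0,-22.1,-34.5,30,0,0,-1],[0,-22.1,-34.5,30,0,0,-1]]'
python3 - <<'E'
from h import *
s=robot.read_state(); print(togo(s,[.4816,-.2227,.23]),np.round(s['orientation'],3))
print("stopper top",plane("top",[[224.75,179.3]],.046),"head",plane("top",[[225.75,181.3]],.01),plane("scene",[[270+432/4,180+213/4],[270+434/4,180+162/4]],.01))
print("scene shank top",plane("scene",[[270+434/4,180+162/4]],.046),"turq",plane("top",[[180+83/4,140+117/4]],.01))
E
```

```text
time_s: 0.6
eef_pos: [0.3951, -0.3576, 0.2308]
orientation: [[-0.0, -0.096, -0.995], [0.001, -0.995, 0.096], [-1.0, -0.0, 0.0]]
contact_force: [1.0, -0.3, 0.6]
width: 0.0124
[  0.08 -14.25  -7.32] [[-0.    -0.096 -0.995]
 [ 0.001 -0.995  0.096]
 [-1.    -0.     0.   ]]
stopper top [[ 0.60035356 -0.00366985  0.046     ]] head [[ 0.60065562 -0.00329425  0.01      ]] [[0.5602648  0.18030124 0.01      ]
 [0.51597561 0.18138588 0.01      ]]
scene shank top [[0.5559592 0.1743139 0.046    ]] turq [[0.63026786 0.06240009 0.01      ]]
```

```bash
python3 -m inch '[[0,-14.3,-7.3,0,0,0,-1],[0,-14.3,-7.3,0,0,0,-1],[0,-14.3,-7.3,0,0,0,-1],[8,-14.3,-7.3,0,0,0,-1],[11,-14.3,-7.3,0,0,0,-1]]'; python3 -m inch '[[0,0,0,0,0,0,-1]]'
python3 - <<'E'
from h import *
s=robot.read_state(); T=tool(s); im=imaging.read_camera("wrist"); cv2.imwrite("pics/w1.png",im[:,:,::-1])
print(togo(s,[.4816,-.2227,.10]))
E
```

```text
time_s: 1.1
eef_pos: [0.4825, -0.2235, 0.1327]
orientation: [[0.005, -0.09, -0.996], [-0.003, -0.996, 0.09], [-1.0, 0.002, -0.005]]
contact_force: [-0.1, -0.8, -0.5]
width: -0.0001
time_s: 1.2
eef_pos: [0.4753, -0.2203, 0.1232]
orientation: [[-0.014, -0.092, -0.996], [0.009, -0.996, 0.092], [-1.0, -0.008, 0.015]]
contact_force: [0.5, 1.3, -1.2]
width: 0.0001
[ 2.31  0.2  -0.69]
```

View pics/w1.png

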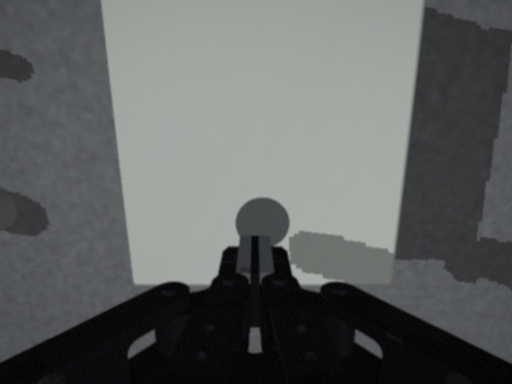

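The wrist view shows the thumb mark at (263,222), right in front of the shut fingertips (255,240) and on the lid's mid-line. Pressing now.

```bash
python3 -m inch '[[0.8,0,0,0,0,0,-1],[1.6,0,0,0,0,0,-1],[1.6,0,0,0,0,0,-1],[1.6,0,0,0,0,0,-1]]'; python3 -m inch '[[0.4,0,0,0,0,0,-1],[0.7,0,0,0,0,0,-1],[0.7,0,0,0,0,0,-1]]'
```

```text
time_s: 1.65
eef_pos: [0.4808, -0.2253, 0.1172]
orientation: [[0.002, -0.094, -0.996], [-0.001, -0.996, 0.094], [-1.0, 0.001, -0.002]]
contact_force: [-0.4, -0.7, -0.3]
width: 0.0002
time_s: 1.95
eef_pos: [0.48, -0.2244, 0.1084]
orientation: [[-0.001, -0.094, -0.996], [0.001, -0.996, 0.094], [-1.0, -0.0, 0.001]]
contact_force: [-0.1, 0.7, -0.6]
width: 0.0001
```

```bash
python3 -m inch '[[0.6,0,0,0,0,0,-1],[1.1,0,0,0,0,0,-1],[1.4,0,0,0,0,0,-1],[1.6,0,0,0,0,0,-1],[1.6,0,0,0,0,0,-1]]'
```

```text
time_s: 2.45
eef_pos: [0.4803, -0.2246, 0.0927]
orientation: [[-0.0, -0.094, -0.996], [-0.0, -0.996, 0.094], [-1.0, 0.0, 0.0]]
contact_force: [-0.0, -0.8, 1.6]
width: -0.0003
```

```bash
python3 -m inch '[[0.1,0,0,0,0,0,-1],[0.15,0,0,0,0,0,-1],[0.15,0,0,0,0,0,-1]]'
```

```text
time_s: 2.75
eef_pos: [0.4803, -0.2246, 0.0917]
orientation: [[-0.0, -0.094, -0.996], [-0.0, -0.996, 0.094], [-1.0, 0.0, 0.0]]
contact_force: [-2.3, 0.8, 3.9]
width: -0.0001
```

```bash
python3 -m inch '[[-4,0,3,0,0,0,-1],[-7,0,7,0,0,0,-1],[-8,-2,11,0,0,0,-1],[-8,-7,11,0,0,0,0.1],[-8,-12,11,0,0,0,0.1]]'
python3 -m inch '[[0,-5,0,0,0,0,0.1],[0,-10,0,0,0,0,0.1],[0,-10,-5,0,0,0,0.1],[0,-10,-10,0,0,0,0.1]]'
python3 - <<'E'
from h import *
s=robot.read_state();im=imaging.read_camera("scene"); cv2.imwrite("pics/s1.png",im[:,:,::-1])
print(s['width'],s['eef_pos'],togo(s,[.6005,-.0035,.12]))
E
```

```text
time_s: 3.25
eef_pos: [0.3815, -0.0944, 0.1718]
orientation: [[0.003, -0.099, -0.995], [-0.0, -0.995, 0.099], [-1.0, 0.0, -0.003]]
contact_force: [0.5, 0.7, -0.8]
width: 0.0284
time_s: 3.65
eef_pos: [0.4914, -0.0019, 0.1714]
orientation: [[0.002, -0.089, -0.996], [0.0, -0.996, 0.089], [-1.0, -0.0, -0.002]]
contact_force: [-1.0, -0.5, 2.0]
width: 0.0469
0.04689773007686055 [ 0.49138425 -0.00185775  0.17138482] [  5.16  -0.8  -10.87]
```

View pics/s1.png

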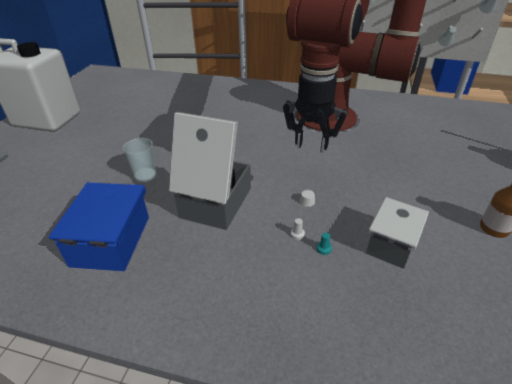

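The scene shows the large hatch standing open (lid at (205,155), mark at (202,134)). The stopper is untouched at (298,229). Moving over it.

```bash
python3 -m inch '[[0,-0.8,-5,0,0,0,0.1],[0,-0.8,-10.9,0,0,0,0.1],[3,-0.8,-10.9,0,0,0,0.1],[6,-0.8,-10.9,0,0,0,0.1],[6,-0.8,-10.9,0,0,0,0.1]]';python3 -m inch '[[0,0,0,0,0,0,0.1],[0,0,0,0,0,0,0.1]]'
python3 - <<'E'
from h import *
s=robot.read_state();im=imaging.read_camera("wrist"); cv2.imwrite("pics/w2.png",im[:,:,::-1])
print(s['width'],s['eef_pos'],togo(s,[.6005,-.0035,.03]))
T=tool(s);c=imaging.get_calibration("wrist");W=np.linalg.inv(T@c["tool_from_camera"])
for z in(0,.046):
  print(cv2.projectPoints(np.array([[.6005,-.0035,z]]),cv2.Rodrigues(W[:3,:3])[0],W[:3,3],c["K"],c["distortion"])[0])
E
```

```text
time_s: 4.2
eef_pos: [0.5966, -0.0063, 0.1052]
orientation: [[-0.011, -0.094, -0.996], [0.002, -0.996, 0.094], [-1.0, -0.001, 0.011]]
contact_force: [-0.6, 1.0, -0.5]
width: 0.0467
time_s: 4.4
eef_pos: [0.6011, -0.0069, 0.1133]
orientation: [[0.003, -0.094, -0.996], [-0.0, -0.996, 0.094], [-1.0, 0.0, -0.003]]
contact_force: [-0.1, -0.4, 1.3]
width: 0.0469
0.04688479503339445 [ 0.60105516 -0.0069039   0.11332559] [ 8.33 -0.33  0.11]
[[[249.76571463 191.81180476]]]
[[[248.77721935 210.27834655]]]
```

View pics/w2.png

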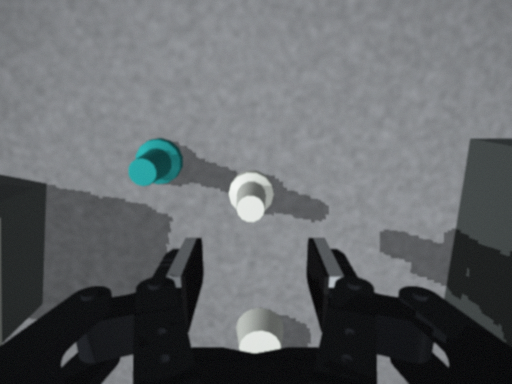

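The wrist view has the stopper's head at (250,191) and shank top at (250,208), matching the projection to about 2 px. The fingers straddle it clear of the turquoise one. Descending.

```bash
python3 -m inch '[[4,-0.3,0.1,0,0,0,0.1],[7,-0.3,0.1,0,0,0,0.1],[8.5,-0.3,0.1,0,0,0,0.1],[9.7,-0.3,0.1,0,0,0,0.1],[9.7,-0.3,0.1,0,0,0,0.1]]';python3 -m inch '[[0,0,0,0,0,0,0.1],[0,0,0,0,0,0,0.1]]'
```

```text
time_s: 4.95
eef_pos: [0.5992, -0.0037, 0.0139]
orientation: [[-0.001, -0.094, -0.996], [0.0, -0.996, 0.094], [-1.0, -0.0, 0.001]]
contact_force: [-0.2, -0.6, 0.1]
width: 0.0468
time_s: 5.15
eef_pos: [0.601, -0.0039, 0.0163]
orientation: [[0.003, -0.094, -0.996], [-0.0, -0.996, 0.094], [-1.0, 0.0, -0.003]]
contact_force: [0.3, -0.0, -0.3]
width: 0.0471
```

```bash
python3 -m inch '[[0,0,0,0,0,0,-1],[0,0,0,0,0,0,-1],[0,0,0,0,0,0,-1],[0,0,0,0,0,0,-1],[0,0,0,0,0,0,-1]]';python3 -m inch '[[-4,0,0,0,0,0,-1],[-9,0,0,0,0,0,-1],[-14,0,0,0,0,0,-1],[-16,0,0,0,0,0,-1]]'
python3 - <<'E'
from h import *
s=robot.read_state()
mk=np.array([.4810,-.2235]);ux=np.array([.9957,-.093]);uy=np.array([.093,.9957])
print(s['width'],s['eef_pos'], "box_in",mk+.019*ux,"hinge",mk+.14*ux, togo(s,[*(mk+.021*ux),.2]))
im=imaging.read_camera("wrist"); cv2.imwrite("pics/w3.png",im[:,:,::-1])
E
```

```text
time_s: 5.65
eef_pos: [0.6005, -0.0039, 0.0157]
orientation: [[0.002, -0.094, -0.996], [-0.0, -0.996, 0.094], [-1.0, 0.0, -0.002]]
contact_force: [-0.8, 0.5, 5.9]
width: 0.0181
time_s: 6.05
eef_pos: [0.6019, -0.004, 0.1805]
orientation: [[0.008, -0.094, -0.996], [-0.001, -0.996, 0.094], [-1.0, 0.0, -0.008]]
contact_force: [-0.1, 0.1, -0.5]
width: 0.0179
0.017885992378801126 [ 0.60193327 -0.00397191  0.18045172] box_in [ 0.4999183 -0.225267 ] hinge [ 0.620398 -0.23652 ] [-2.02 22.99  7.87]
```

View pics/w3.png

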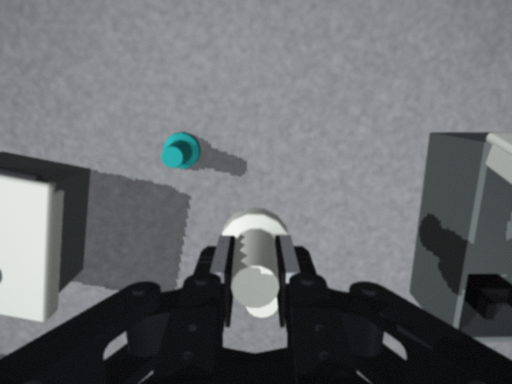

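The stopper is held upright between the pads at (255,265), with an 18 mm opening. Both turquoise part and boxes are undisturbed. Carrying it over: first back towards the robot, then sideways.

```bash
python3 -m inch '[[0,0,5,0,0,0,-1],[0,3,8.5,0,0,0,-1],[0,8,8.5,0,0,0,-1],[0,13,8.5,0,0,0,-1],[0,18,8.5,0,0,0,-1]]';python3 -m inch '[[0,5,0,0,0,0,-1],[0,5,0,0,0,0,-1],[3,5,0,0,0,0,-1],[4,5,0,0,0,0,-1],[4,5,0,0,0,0,-1]]'; python3 -m inch '[[0,0,0,0,0,0,-1],[0,0,0,0,0,0,-1]]'
python3 - <<'E'
from h import *
s=robot.read_state()
mk=np.array([.4810,-.2235]);ux=np.array([.9957,-.093])
print(s['width'],s['eef_pos'], togo(s,[*(mk+.015*ux),.03]))
im=imaging.read_camera("wrist"); cv2.imwrite("pics/w4.png",im[:,:,::-1])
E
```

```text
time_s: 6.6
eef_pos: [0.4967, -0.176, 0.173]
orientation: [[-0.001, -0.093, -0.996], [0.001, -0.996, 0.093], [-1.0, -0.001, 0.001]]
contact_force: [0.0, 0.5, -0.1]
width: 0.0183
time_s: 7.1
eef_pos: [0.4914, -0.2228, 0.1309]
orientation: [[-0.006, -0.093, -0.996], [0.004, -0.996, 0.093], [-1.0, -0.003, 0.006]]
contact_force: [-0.2, 0.2, -1.4]
width: 0.0184
time_s: 7.3
eef_pos: [0.4941, -0.2245, 0.1355]
orientation: [[0.002, -0.093, -0.996], [-0.001, -0.996, 0.093], [-1.0, 0.001, -0.002]]
contact_force: [-0.5, -0.3, 0.3]
width: 0.0183
0.018258504112241402 [ 0.49411489 -0.2245205   0.13550016] [ 1.055e+01  1.000e-02 -1.700e-01]
```

View pics/w4.png

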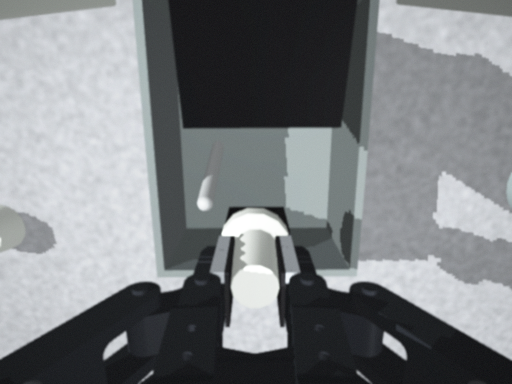

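Inside the open box: front wall rim near row 268, the black latch block near (258,210), and a white peg-like thing at (205,190). I'll check the block and floor target by projection before going down.

```bash
python3 - <<'E'
from h import *
s=robot.read_state()
mk=np.array([.4810,-.2235]);ux=np.array([.9957,-.093]);uy=np.array([.093,.9957])
c=imaging.get_calibration("wrist");W=np.linalg.inv(tool(s)@c["tool_from_camera"])
b=mk+.019*ux
for n,x,y,z in [("box_in",0,0,.005),("blkL",-.025,.023,.055),("blkR",-.025,-.023,.055),("blkLbase",-.025,.023,.005),("frontL floor",-.044,.06,.005),("frontR floor",-.044,-.06,.005),("front rim L",-.044,.06,.08),("rim R",-.044,-.06,.08)]:
  print(n,cv2.projectPoints(np.array([[*(b+x*ux+y*uy),z]]),cv2.Rodrigues(W[:3,:3])[0],W[:3,3],c["K"],c["distortion"])[0].ravel().round(0))
a=cv2.imread("pics/w4.png");cv2.imwrite("pics/w4c.png",cv2.resize(a[110:310,130:390],None,fx=3,fy=3,interpolation=2))
E
```

```text
box_in [254. 178.]
blkL [221. 229.]
blkR [286. 229.]
blkLbase [227. 207.]
frontL floor [184. 228.]
frontR floor [323. 228.]
front rim L [162. 270.]
rim R [346. 270.]
```

View pics/w4c.png

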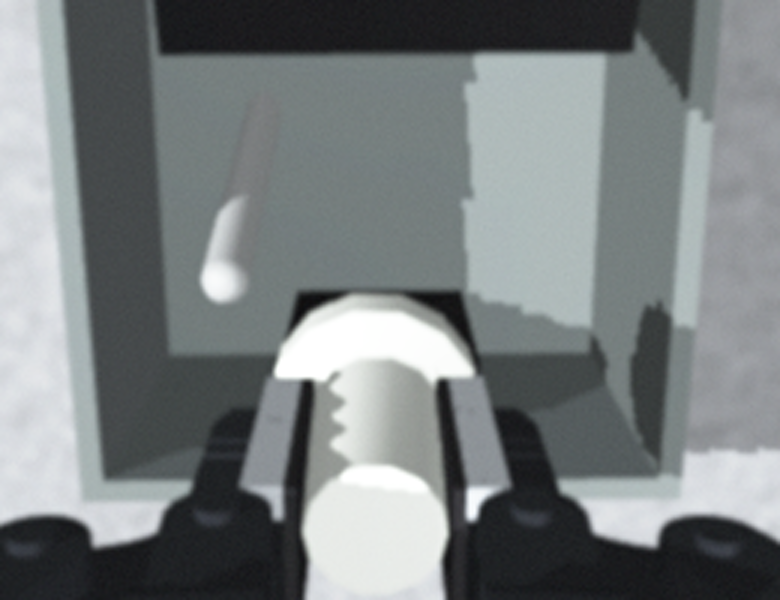

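```bash
python3 - <<'E'
from h import *
s=robot.read_state();T=tool(s)
mk=np.array([.4810,-.2235]);ux=np.array([.9957,-.093]);uy=np.array([.093,.9957]);b=mk+.019*ux
loc=lambda p:[((p[:2]-b)@ux).round(4),((p[:2]-b)@uy).round(4),p[2]]
print("base",loc(plane("wrist",[[217,142]],.005,T)[0]))
for z in(.03,.05,.07,.08,.09,.1,.12): print(loc(plane("wrist",[[204,203]],z,T)[0]))
im=imaging.read_camera("top");cv2.imwrite("pics/t2.png",cv2.resize(im[130:280,250:400,::-1],None,fx=4,fy=4,interpolation=2))
E
```

```text
base [np.float64(0.03), np.float64(0.0298), np.float64(0.0050000000000000044)]
[np.float64(-0.0136), np.float64(0.0384), np.float64(0.03)]
[np.float64(-0.0074), np.float64(0.0353), np.float64(0.04999999999999999)]
[np.float64(-0.0013), np.float64(0.0322), np.float64(0.07)]
[np.float64(0.0018), np.float64(0.0306), np.float64(0.08000000000000002)]
[np.float64(0.0049), np.float64(0.0291), np.float64(0.09)]
[np.float64(0.008), np.float64(0.0275), np.float64(0.1)]
[np.float64(0.0142), np.float64(0.0244), np.float64(0.12)]
```

View pics/t2.png

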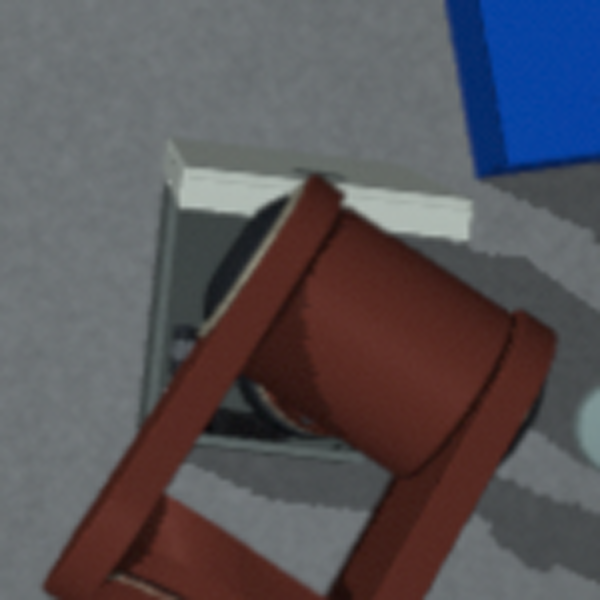

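The projections fit the picture (block base at row 207, rim at row 270), so the target holds. The white rod is unexplained, so I'll step 2 cm to the side away from it and triangulate it.

```bash
python3 - <<'E'
import pickle
from h import *
pickle.dump(tool(robot.read_state()),open("T4.pkl","wb"))
E
python3 -m inch '[[0,1,0,0,0,0,-1],[0,2,0,0,0,0,-1],[0,2,0,0,0,0,-1],[0,2,0,0,0,0,-1]]'
python3 - <<'E'
import pickle
from h import *
s=robot.read_state();im=imaging.read_camera("wrist");cv2.imwrite("pics/w5.png",im[:,:,::-1])
def tip(i):
    r=np.zeros(i.shape[:2],np.uint8); g=cv2.cvtColor(i,cv2.COLOR_BGR2GRAY); r[120:222,170:225]=1
    m=((g>185)&(r>0)).astype(np.uint8); n,l,st,ce=cv2.connectedComponentsWithStats(m); print([(st[k],ce[k].round(1)) for k in range(1,n) if st[k][4]>20])
    return m
a=cv2.imread("pics/w4.png");b=cv2.imread("pics/w5.png")
tip(a);tip(b)
print(s['eef_pos'])
A=cv2.cvtColor(a,6)[120:225,170:230]; t=a[190:214,193:217]
r=cv2.matchTemplate(b[110:320,100:240],t,cv2.TM_CCOEFF_NORMED);_,v,_,p=cv2.minMaxLoc(r);print(v,p[0]+112-1,p[1]+122)
uv=[p[0]+100+11,p[1]+110+13]
T4=pickle.load(open("T4.pkl","rb"))
o1,d1=ray("wrist",[[204,203]],T4);o2,d2=ray("wrist",[uv],tool(s))
x=np.linalg.lstsq(np.c_[d1[0],-d2[0]],o2-o1,rcond=None)[0];P=o1+x[0]*d1[0];Q=o2+x[1]*d2[0];print(uv,P,Q)
E
```

```text
time_s: 7.8
eef_pos: [0.4914, -0.2452, 0.1344]
orientation: [[0.0, -0.095, -0.996], [0.0, -0.996, 0.095], [-1.0, -0.0, -0.0]]
contact_force: [1.0, 0.9, 0.1]
width: 0.0185
[(array([197, 178,  13,  33, 230], dtype=int32), array([203.1, 196.9]))]
[]
[ 0.49136987 -0.24523961  0.13441726]
0.7507919669151306 219 268
[219, 269] [ 0.56988171 -0.23583658  0.3029078 ] [ 0.5713006  -0.2557872   0.29884203]
```

View pics/w5.png

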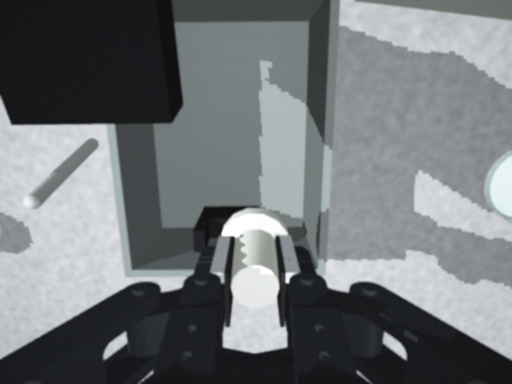

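The 2 cm step moved the rod by 173 px, so it is only about 4 cm from the camera. It is the striker's pin on the open lid, at z≈0.24 and about 5 cm behind my target, not something in the box. The wrist link could reach the lid if I went all the way down, so I'll lower just below the rim and release there.

```bash
python3 -m inch '[[1,0,-0.2,0,0,0,-1],[2,0,-0.2,0,0,0,-1],[3,0,-0.2,0,0,0,-1],[4,0,-0.2,0,0,0,-1],[4,0,-0.2,0,0,0,-1]]'; python3 -m inch '[[0.7,0,0,0,0,0,-1],[1.4,0,0,0,0,0,-1],[2,0,0,0,0,0,-1],[2,0,0,0,0,0,-1],[2,0,0,0,0,0,-1]]'
```

```text
time_s: 8.35
eef_pos: [0.492, -0.2438, 0.0917]
orientation: [[-0.004, -0.094, -0.996], [0.003, -0.996, 0.094], [-1.0, -0.002, 0.004]]
contact_force: [0.7, 0.3, 0.1]
width: 0.0182
time_s: 8.85
eef_pos: [0.4934, -0.2449, 0.0743]
orientation: [[-0.0, -0.094, -0.996], [0.0, -0.996, 0.094], [-1.0, -0.0, 0.0]]
contact_force: [-0.3, 0.4, -0.1]
width: 0.0185
```

```bash
python3 -m inch '[[0,0,0,0,0,0,0.1],[0,0,0,0,0,0,0.1],[0,0,0,0,0,0,0.1],[0,0,0,0,0,0,0.1],[0,0,0,0,0,0,0.1]]'; python3 -m inch '[[-4,0,0,0,0,0,0.1],[-6,0,0,0,0,0,0.1],[-8,0,0,0,0,0,0.1],[-8,0,0,0,0,0,0.1]]'
python3 - <<'E'
from h import *
s=robot.read_state();T=tool(s);im=imaging.read_camera("wrist");cv2.imwrite("pics/w6.png",im[:,:,::-1])
mk=np.array([.4810,-.2235]);ux=np.array([.9957,-.093]);uy=np.array([.093,.9957]);b=mk+.019*ux
g=cv2.cvtColor(im,7); m=(g>200).astype(np.uint8)
n,l,st,ce=cv2.connectedComponentsWithStats(m)
for k in range(1,n):
    if st[k][4]>60: p=plane("wrist",[ce[k]],.02,T)[0][:2]-b; print(st[k],ce[k].round(),"box",(p@ux).round(3),(p@uy).round(3))
print(s['eef_pos'])
E
```

```text
time_s: 9.35
eef_pos: [0.4935, -0.2449, 0.0745]
orientation: [[0.0, -0.094, -0.996], [-0.0, -0.996, 0.094], [-1.0, 0.0, -0.0]]
contact_force: [-0.5, -0.1, -0.9]
width: 0.047
time_s: 9.75
eef_pos: [0.4954, -0.2461, 0.1581]
orientation: [[0.006, -0.094, -0.996], [-0.004, -0.996, 0.094], [-1.0, 0.003, -0.006]]
contact_force: [-0.1, -0.5, 0.5]
width: 0.047
[    0     0   512   126 63806] [254.  62.] box 0.095 -0.022
[241 164  29  16 180] [254. 170.] box 0.009 -0.021
[241 183  24  22 413] [252. 193.] box -0.011 -0.02
[ 0.49535244 -0.24610718  0.15812635]
```

Two white blobs, (254,170) for the head and (252,193) for the shank top, put the stopper upright in the box at about (0, −0.02). Next I go up and over to get behind the lid.

```bash
python3 -m inch '[[-5,0,0.5,0,0,0,-1],[-10,0,0.5,0,0,0,-1],[-15,0,0.5,0,0,0,-1],[-18,-2,0.5,0,0,0,-1],[-18,-2,0.5,0,0,0,-1]]'; python3 -m inch '[[0,0,-5,0,0,0,-1],[0,0,-10,0,0,0,-1],[0,0,-15,0,0,0,-1],[0,0,-16.5,0,0,0,-1],[0,0,-16.5,0,0,0,-1]]'
python3 - <<'E'
from h import *
s=robot.read_state();h=np.array([.6204,-.2365]);ux=np.array([.9957,-.093])
print(s['eef_pos'],s['q'],s['width'],togo(s,[*(h+.025*ux),.229]),togo(s,[*(h-.019*ux),.229]))
E
```

```text
time_s: 10.3
eef_pos: [0.4921, -0.2242, 0.3395]
orientation: [[0.007, -0.092, -0.996], [-0.004, -0.996, 0.092], [-1.0, 0.003, -0.008]]
contact_force: [-0.2, -1.0, -0.1]
width: -0.0002
time_s: 10.8
eef_pos: [0.6554, -0.2397, 0.3287]
orientation: [[-0.006, -0.093, -0.996], [0.003, -0.996, 0.093], [-1.0, -0.003, 0.007]]
contact_force: [-0.5, 0.7, -0.4]
width: 0.0001
[ 0.6554379  -0.23968284  0.32866638] [-4.57083089e-01  1.89925371e-01  1.30398951e+00 -4.24382792e-05
  1.65488367e+00  1.20643748e+00] 0.00011918491927852313 [9.97 0.03 0.95] [10.    0.03  5.35]
```

```bash
python3 -m inch '[[3,0,0,0,0,0,-1],[6,0,0,0,0,0,-1],[9,0,0.5,0,0,0,-1],[10.5,0,0.5,0,0,0,-1],[10.5,0,0.5,0,0,0,-1]]'; python3 -m inch '[[0,0,1,0,0,0,-1],[0,0,2,0,0,0,-1],[0,0,2,0,0,0,-1],[0,0,2,0,0,0,-1]]'
python3 - <<'E'
from h import *
s=robot.read_state();h=np.array([.6204,-.2365]);ux=np.array([.9957,-.093])
print(togo(s,[*(h-.019*ux),.229]))
E
```

```text
time_s: 11.3
eef_pos: [0.6472, -0.2387, 0.2249]
orientation: [[-0.007, -0.094, -0.996], [0.003, -0.996, 0.094], [-1.0, -0.002, 0.007]]
contact_force: [-0.1, -1.0, 0.1]
width: 0.0001
time_s: 11.7
eef_pos: [0.63, -0.2379, 0.2312]
orientation: [[0.003, -0.094, -0.996], [-0.001, -0.996, 0.094], [-1.0, 0.001, -0.003]]
contact_force: [0.1, -0.5, 0.1]
width: 0.0002
[ 0.21 -0.05  2.87]
```

```bash
python3 -m inch '[[0.2,0,1.5,0,0,0,-1],[0.2,0,2.9,0,0,0,-1],[0.6,0,4.2,0,0,0,-1],[1.1,0,5.5,0,0,0,-1],[1.7,0,6.7,0,0,0,-1]]'; python3 -m inch '[[0.7,0,1.2,0,0,0,-1],[1.6,0,2.3,0,0,0,-1],[2.6,0,3.4,0,0,0,-1],[2.6,0,3.4,0,0,0,-1]]'
python3 - <<'E'
from h import *
s=robot.read_state();h=np.array([.6204,-.2365]);ux=np.array([.9957,-.093])
print("X",(s['eef_pos'][:2]-h)@ux,s['eef_pos'][2])
E
```

```text
time_s: 12.2
eef_pos: [0.5637, -0.2317, 0.2141]
orientation: [[0.004, -0.093, -0.996], [-0.002, -0.996, 0.093], [-1.0, 0.001, -0.004]]
contact_force: [0.0, 0.6, 0.5]
width: -0.0001
time_s: 12.6
eef_pos: [0.5283, -0.228, 0.1859]
orientation: [[-0.001, -0.094, -0.996], [0.0, -0.996, 0.094], [-1.0, -0.0, 0.001]]
contact_force: [0.0, -0.1, 1.0]
width: -0.0
X -0.09248438629660255 0.18588440980021864
```

```bash
python3 -m inch '[[1,0,0.9,0,0,0,-1],[2,0,1.6,0,0,0,-1],[3.2,0,2.3,0,0,0,-1],[4.5,0,2.8,0,0,0,-1],[5.8,0,3.2,0,0,0,-1]]'; python3 -m inch '[[0.8,0,0.2,0,0,0,-1],[1.4,0,0.3,0,0,0,-1],[2,0,0.4,0,0,0,-1],[2.6,0,0.4,0,0,0,-1],[2.6,0,0.4,0,0,0,-1]]'
python3 - <<'E'
from h import *
s=robot.read_state();h=np.array([.6204,-.2365]);ux=np.array([.9957,-.093])
print("X",(s['eef_pos'][:2]-h)@ux,s['eef_pos'][2])
E
```

```text
time_s: 13.1
eef_pos: [0.4964, -0.2252, 0.127]
orientation: [[-0.001, -0.094, -0.996], [-0.0, -0.996, 0.094], [-1.0, 0.0, 0.001]]
contact_force: [0.2, -1.7, 1.7]
width: 0.0002
time_s: 13.6
eef_pos: [0.493, -0.2245, 0.1014]
orientation: [[-0.001, -0.094, -0.996], [0.001, -0.996, 0.094], [-1.0, -0.001, 0.001]]
contact_force: [-1.4, 0.6, 2.4]
width: -0.0004
X -0.12794555752252418 0.10142141034322656
```

```bash
python3 -m inch '[[0.3,0,0.5,0,0,0,-1],[0.6,0,1,0,0,0,-1],[0.9,0,1,0,0,0,-1],[1,0,1,0,0,0,-1],[1,0,1,0,0,0,-1]]'
```

```text
time_s: 14.1
eef_pos: [0.4831, -0.2238, 0.0922]
orientation: [[-0.001, -0.094, -0.996], [0.0, -0.996, 0.094], [-1.0, -0.0, 0.001]]
contact_force: [-0.2, -0.6, 0.8]
width: -0.0003
```

```bash
python3 -m inch '[[0.05,0,0,0,0,0,-1],[0.1,0,0,0,0,0,-1],[0.1,0,0,0,0,0,-1]]'; python3 -m inch '[[-2,0,0,0,0,0,-1],[-6,0,3,0,0,0,-1],[-9,0,8,0,0,0,-1],[-10,0,12,0,0,0,-1],[-10,0,12,0,0,0,-1]]';  python3 -m inch '[[0,-5,0,0,0,0,-1],[0,-10,0,0,0,0,-1],[0,-15,0,0,0,0,-1],[0,-20,0,0,0,0,-1],[0,-20,0,0,0,0,-1]]';  python3 -m inch '[[0,0,0,0,0,0,-1],[0,0,0,0,0,0,-1],[0,0,0,0,0,0,-1],[0,0,0,0,0,0,-1],[0,0,0,0,0,0,-1]]'
python3 - <<'E'
from h import *
a=imaging.read_camera("scene")[:,:,::-1];b=imaging.read_camera("top")[:,:,::-1]
cv2.imwrite("pics/end_s.png",a);cv2.imwrite("pics/end_t.png",b)
c=lambda i,y,x:cv2.resize(i[y:y+150,x:x+190],None,fx=2,fy=2,interpolation=2)
cv2.imwrite("pics/end.png",np.hstack([c(a,100,140),c(b,130,200)]))
d=cv2.absdiff(cv2.imread("pics/top0.png")[165:250,283:352],b[165:250,283:352]);print("lid diff",d.mean(),d.max())
E
```

```text
time_s: 14.4
eef_pos: [0.4831, -0.2239, 0.0917]
orientation: [[-0.001, -0.094, -0.996], [0.0, -0.996, 0.094], [-1.0, 0.0, 0.001]]
contact_force: [-2.7, 0.8, 4.7]
width: 0.0001
time_s: 14.9
eef_pos: [0.3619, -0.2126, 0.1942]
orientation: [[0.005, -0.096, -0.995], [-0.004, -0.995, 0.096], [-1.0, 0.004, -0.005]]
contact_force: [1.0, 0.0, 0.5]
width: -0.0002
time_s: 15.4
eef_pos: [0.3826, -0.0078, 0.1904]
orientation: [[-0.001, -0.083, -0.997], [0.003, -0.997, 0.083], [-1.0, -0.003, 0.001]]
contact_force: [-0.7, -0.8, -1.1]
width: -0.0002
time_s: 15.9
eef_pos: [0.3826, -0.0145, 0.1913]
orientation: [[-0.0, -0.096, -0.995], [0.0, -0.995, 0.096], [-1.0, -0.0, 0.0]]
contact_force: [-0.9, 0.2, -0.4]
width: -0.0002
lid diff 7.703779482807616 12
```

View pics/end.png

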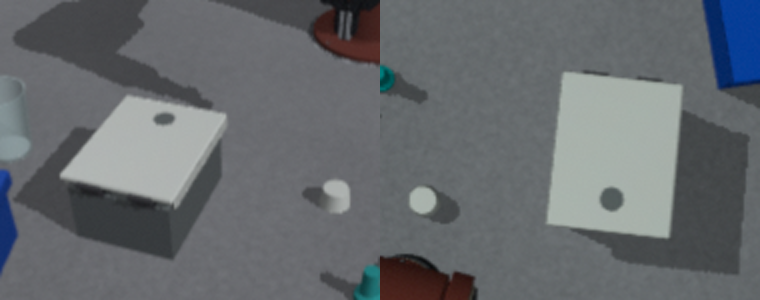

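The final views show the lid level and shut 1.5 s after I let go, and the stopper no longer on the table. In the top view the lid area matches the first picture closely (largest difference 12 grey levels, no edges shifted).

```bash
python3 -c "
from plant import sign_off
print(sign_off())"
```

```text
the job is handed in; nothing more can be done
None
```

The stopper is in the larger box with the hatch latched shut, and the job is handed in at about 16 s of the 64 s allowed. I pressed the hatch open and carried the stopper in by its shank. I let it go just below the rim, a drop of about 5 cm, because I judged that going lower might bring the wrist into the open lid. Then I swung the lid over from behind and pressed it down at about 4.7 N.

- **Stopper:** the wrist camera put it standing upright on the box floor, at about x = 0, y = −0.02 m from box_in. I found this from two bright blobs in that picture, which I did not view, and I did not look inside again before closing.
- **Hatch:** 1.5 s after release the lid looked level. The top view of it matched the first picture apart from a small, even brightness change (mean 7.7, at most 12 grey levels). The joint angle itself can't be read.
- **Other checks:** the arm finished clear of everything, with only noise of about 1 N on the force reading. The bung, the turquoise part and the blue box were not touched.

No check failed or disagreed. `sign_off` gives no verdict.

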